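Offer up the isolator's cover and hold it over its open box

TASK

Take the isolator's cover by its red handle, bring it across to the open grey box without knocking the white stock tray or disturbing the other things on the counter, and never let it touch the box. Stop with the cover level, its edges lined up with the box's edges (either way round) and its bottom edge about two centimetres above the box's rim, and finish there still holding it steady, so that I can check the seal before it goes on.

Things in the scene. Friction and masses are not known exactly. Their poses are not given: they have to be found in the camera images.
- cover_handle (a point): Grip point on the loose cover, in its red handle bar: 52 mm long (along x), 15 mm wide (across y), fast on the cover, with its top 72 mm above the cover's bottom edge. This point is on the cover's centre line, 58 mm above the bottom edge, 14 mm under the bar's top, 22 mm above a red disc (52 mm across) on a yellow plate (66 mm square). Axes are the cover's, z up.
- cover_edge (a point): Centre of the cover's bottom edge (plane of its open underside), 58 mm straight below cover_handle; same axes. The cover, about 0.3 kg, is a grey shell 120 mm long (x), 90 mm wide (y), 30 mm deep, lying open side down on the counter. The spindle socket in it begins 2 mm above this plane.
- box_rim (a point): Centre of the open grey box at rim height, 72 mm above the counter. Box: 120 mm long (x), 90 mm wide (y), 4 mm walls, black seal in the rim, on a white board 170 x 130 x 12 mm, all fixed. Axes run along its sides, z up. A square steel spindle 8 mm wide stands in its middle, tip 8 mm above the rim.
- tray_top (a point): Centre of the rim of the white stock tray, fixed between cover and box: 380 mm long (its x), 90 mm wide (its y), 110 mm high; this point is 110 mm above the counter. Of its five compartments the one at the +x end holds three grey conduit offcuts standing up to 150 mm above the counter; the other stock lies below the rim.
- carton_mid (a point): Bystander: middle of a loose cardboard carton 90 x 70 x 60 mm.
- jar_mid (a point): Bystander: middle of a loose glass jar with a blue cap, 60 mm across, 75 mm high.
- screwdriver_grip (a point): Bystander: handle of a loose screwdriver 190 mm long with a green handle, lying on the counter; its x axis points to the tip.
Not all that is in view belongs to the job. What is shaped like the part that bears box_rim but green or purple is not meant.

How it is judged:
At the end, for the whole second after the job is handed in: The fingers still hold the cover, which hangs still (under 20 mm/s) over the box and touches nothing else: its centre within 8 mm of the box's centre, its edges within 5 degrees of the box's (either way round), level within 5 degrees, its bottom edge 10 to 32 mm above the box's rim (horizontal distance between cover_edge and box_rim below 0.008 m and z of cover_edge in the frame of box_rim between 0.01 and 0.032 m and angle between the x axis of cover_edge and the x axis of box_rim, either way round below 0.09 rad and angle between cover_edge's own z axis and vertical below 0.09 rad and contact force between cover and box below 0.05 N and contact force between cover and tray below 0.05 N and contact force between the fingers and cover above 1 N and linear speed of cover below 0.02 m/s); the arm keeps its last pose, push and grip.
It fails at once if the cover touches the box or its board (over 1 N) (contact force between cover and box above 1 N).
It fails at once if the robot or the cover knocks the stock tray (over 2 N) (contact force between any of the arm, the fingers, cover and tray above 2 N).
It fails at once if the carton, the jar or the screwdriver is moved by more than 15 mm (distance of any of carton_mid, jar_mid, screwdriver_grip from where it was at the start of the episode above 0.015 m).
It also fails if it takes over 45 s, if anything falls off the work surface, if the arm or the gripper's body presses on something with over 40 N, if the wrist force passes 120 N, or if a joint passes its speed limit or range.

ROBOT

A 7-joint arm with a two-finger parallel gripper is mounted at the origin on the work surface. World frame = base frame: x ahead of the robot, y to its left, z up, the work surface at z = 0. Lengths are in m, angles in rad, forces in N, time in s.
With the tool pointing down it reaches from about 0.425 to 0.875 m from the base axis. Payload 8.4 kg.
Tool frame: the origin (TCP) lies midway between the tips of the shut fingers; the grasp point (between the pads) lies 19 mm behind it; z points along the fingers, x is the direction in which the jaws open and shut, and the axes are right-handed (so a half turn about z gives the same grasp; the last joint's range is limited). The gripper opens to 85 mm and grips with 20 to 120 N. Pads are 22 mm wide; open, the fingers measure 114 mm over their backs; the gripper's body (76 mm by 85 mm) begins 54 mm behind the grasp point. The pads swing forward as they close: fully open they stand 13 mm farther back than shut.
Start: joints at [-1.348, 0.333, 0.04, 1.465, -0.013, 1.343, -0.059], TCP at [0.206, 0.617, 0.231] pointing down, gripper open.
Joint ranges: [-2.58, 2.58], [-0.38, 2.09], [-1.3, 1.39], [0.25, 2.4], [-1.5, 4.64], [0.08, 2.09], [-2.65, 2.65]. Speed limits (rad/s): [2.22, 2.22, 2.79, 2.79, 3.14, 3.14, 3.14].

INTERFACE

Orientations are given as [roll, pitch, yaw] about the fixed x, y, z axes, in that order (R = Rz(yaw) Ry(pitch) Rx(roll)).
In Python, from cell import r gives the robot as it stands.
- The arm moves only by the tool send_rows, never from a script. Its argument "steps" is a list of rows, each an object with "hand": the closure, from -1 (fully open) to 1 (shut); "slide": the shift along the tool's x, y, z in units of 40 mm (1.0 is 40 mm), a list of three; "twist": the turn about the tool's z in units of 5 degrees (1.0 is 5 degrees). A call has 1 to 10 rows; each row shifts and turns the commanded pose from where the row before left it, along the tool's axes as they then stand; what a row does not reach is not made up. A row lasts 1/10 s, in which the tool goes at most 50 mm and 8.59 degrees, less where a joint would pass 70% of its speed; a pose out of reach is approached as far as the arm can. A call is refused whole if a number of a shift passes 1 or a number of a turn 1, either way. A call with a gripper value outside its range is refused whole. The fingers move at their own pace and stop on an object; "force" is the grip in N (left out, the last holds). Time passes only in rows, so rows that do not move let the fingers close. It gives the time, the measured TCP pose, the force and the opening at its end, in the units of the state.
- r.observe(): the state, without advancing time (a new reading comes with each control period).
- r.get_image(name): name is "scene" or "top" or "wrist"; returns the picture (420x560x3 uint8, blue, green, red); there is no depth.
- r.calibration(name): a dict with "vertical_fov" (degrees; the focal length in pixels is half the picture's height over the tangent of half this angle, whatever the lens; pixels are square), "cx", "cy" (the principal point, pixels), "R" (3x3) and "t" (3): a world point X has camera coordinates R X + t; the wrist camera has in their place "T_tool_cam" (4x4, takes a point from camera to tool coordinates, whose origin is the TCP and whose axes are the tool frame's). Camera axes: x right, y down, z forward; pixel columns grow to the right and rows downward; lengths in m; the calibration is good to about 2 mm. A picture is of the moment at which its call begins: read the wrist's pose just before it. calibration takes no time and is no camera call.
- r.finish_job(): hands the job in, once; it reports no verdict.
Trained networks look in the newest picture that a camera, given by its name, has taken for a name from the list of things; names that differ only in an ending like _2 or _b are one class to them, and where a whole thing is asked for, a point or a joint stands for the part that bears it (a point fixed in the world has none). Each returns a list of dicts, best first, with "conf" (0 to 1); they miss things now and then, are a little off and sometimes report something else, mostly with a low value. They report only what shows in the picture. A call takes as long as a camera call. They do not tell look-alikes from the thing itself.
- r.trace(camera, label): "pixels" (420x560 bool, what is visible of it) and "position" ([row, column] in pixels, amid what is visible of it).
The state is a dict: "t": time; "joint_pos": joint angles; "dq": joint speeds; "tau": joint torques, N m; "eef_pos": TCP position; "tcp_rot": TCP orientation; "force": force on the tool from outside, world axes, zero at the start; "ft_torque": the same for the moment, N m; "finger_gap": finger opening in m.
Only numpy, scipy, OpenCV 4.12 (cv2) and the standard library are available. Lean on these libraries where they do the work, as an engineer would, in place of code of your own. Each camera call takes 0.05 s, during which the arm holds its last target.

## Working session

There is one attempt and no reset: what is moved stays moved. The work goes in short steps, Python scripts to look and compute and a tool call to move; the robot and the scene stay as the last step left them, time stands still between calls to the robot, and variables do not carry over. Pictures are saved under pics/ and viewed, and the job is handed in when it is done.

Besides the shell and the picture viewer there is one more tool, called after "Call:" as name(argument=value, ...), one argument or row to a line, values as JSON. send_rows: Moves the arm, as the interface text tells. Its arguments: {"type":"object","properties":{"steps":{"type":"array"},"force":{"type":"number"}},"required":["steps"]}

```bash
mkdir -p pics; ls
python3 - <<'E'
from cell import r
import cv2,json
print(r.observe())
for n in("scene","top","wrist"):
    im=r.get_image(n); cv2.imwrite(f"pics/{n}0.png",im); print(n,r.calibration(n))
E
```

```text
pics
{'t': 0.0, 'joint_pos': array([-1.34821772,  0.33389802,  0.03985772,  1.4662743 , -0.0134139 ,
        1.34328521, -0.05850087]), 'dq': array([-9.52211660e-07,  3.16090220e-03,  2.38104662e-04, -2.56751942e-04,
       -3.61536679e-04, -8.18234161e-06,  9.71194149e-04]), 'tau': array([-7.39575098e-04, -6.58580375e+01,  1.36468023e+00, -4.05543065e+01,
        1.67432061e-02,  1.28786484e-02,  1.99341940e-05]), 'eef_pos': array([0.20543508, 0.61620438, 0.23042788]), 'tcp_rot': array([3.14150310e+00, 1.59655263e-03, 1.24901156e+00]), 'force': array([ 0.32444969, -0.44276069, -0.48917286]), 'ft_torque': array([-0.01293281,  0.07337125,  0.03108499]), 'finger_gap': 0.08548962869603324}
scene {'vertical_fov': 57.561825146517606, 'cx': 281.97360481124036, 'cy': 207.79998805319718, 'R': array([[ 0.68123118,  0.7320386 , -0.00660021],
       [ 0.37387817, -0.3556521 , -0.85657848],
       [-0.62939589,  0.5810603 , -0.51597456]]), 't': array([-0.35243652, -0.10533576,  1.64625657])}
top {'vertical_fov': 51.46608970922286, 'cx': 278.6272870839143, 'cy': 214.28051961523954, 'R': array([[ 0.00547975, -0.99992417, -0.01102875],
       [-0.99502802, -0.00435547, -0.09950005],
       [ 0.09944447,  0.01151915, -0.99497643]]), 't': array([-0.00404806,  0.52688336,  1.50960706])}
wrist {'vertical_fov': 65.24798144785397, 'cx': 274.3120989396361, 'cy': 211.25268338419804, 'T_tool_cam': array([[ 9.99998567e-01,  1.63768922e-03,  4.29735103e-04,
        -3.20321457e-04],
       [-1.69236050e-03,  9.59146853e-01,  2.82903607e-01,
        -7.14318371e-02],
       [ 5.11291175e-05, -2.82903929e-01,  9.59148249e-01,
        -1.42579548e-01],
       [ 0.00000000e+00,  0.00000000e+00,  0.00000000e+00,
         1.00000000e+00]])}
```

View pics/scene0.png

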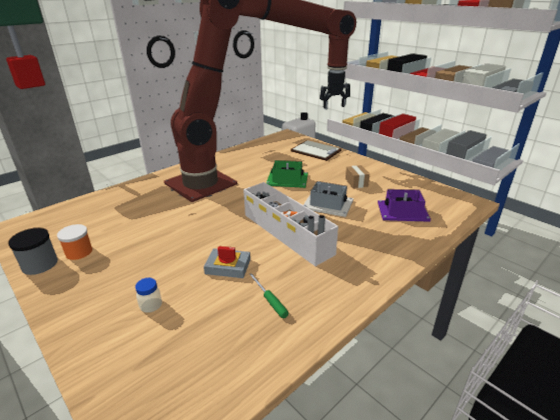

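View pics/top0.png

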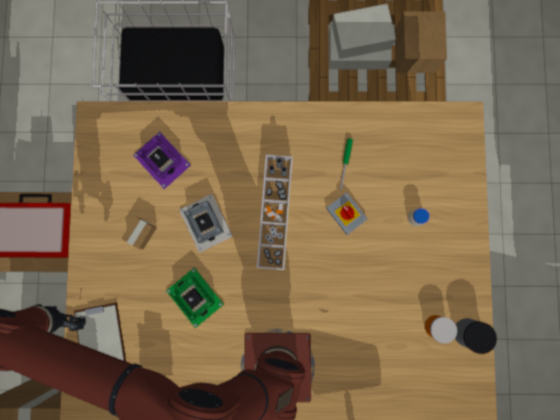

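View pics/wrist0.png

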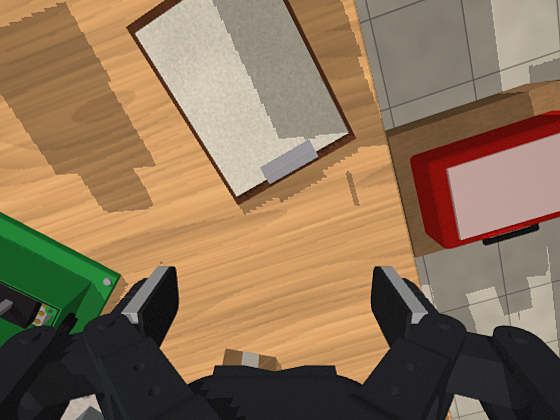

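The scene image shows the cover with its red handle at (228,262), tray (290,220), grey box (328,197), green and purple look-alikes, screwdriver (270,298), jar (148,295) and carton (357,176). In the top image the cover is at (347,212), the box at (205,222) and the tray at (274,212).

Candidates for the box in the top image are grey (205,222), green (195,297) and purple (162,160). Grey on a white board fits the description.

```bash
cat > h.py <<'E'
import numpy as np,cv2
from cell import r
from scipy.spatial.transform import Rotation as Ro
def K(c):
    f=210/np.tan(np.radians(c["vertical_fov"]/2)); return f,c["cx"],c["cy"]
def cam(n):
    c=r.calibration(n)
    if n!="wrist": return K(c),np.array(c["R"]),np.array(c["t"])
    s=r.observe(); T=np.eye(4);T[:3,:3]=Ro.from_euler("xyz",s["tcp_rot"]).as_matrix();T[:3,3]=s["eef_pos"]
    M=np.linalg.inv(T@np.array(c["T_tool_cam"])); return K(c),M[:3,:3],M[:3,3]
def proj(C,P):
    (f,cx,cy),R,t=C; q=np.atleast_2d(P)@R.T+t; return np.c_[cx+f*q[:,0]/q[:,2],cy+f*q[:,1]/q[:,2]]
def ray(C,uv,z):
    (f,cx,cy),R,t=C; uv=np.atleast_2d(uv); d=np.c_[(uv[:,0]-cx)/f,(uv[:,1]-cy)/f,np.ones(len(uv))]@R; o=-R.T@t
    return o+d*((z-o[2])/d[:,2])[:,None]
def boxpts(p,yaw,L,W,z):
    c,s=np.cos(yaw),np.sin(yaw); a=np.array([[L,W],[-L,W],[-L,-W],[L,-W]])/2
    return np.c_[a@np.array([[c,s],[-s,c]])+p[:2],np.full(4,z)]
E
python3 - <<'E'
from h import *
out=[]
for n in("top","scene"):
    im=r.get_image(n); C=cam(n)
    for l,z in(("cover_handle",.03),("cover_edge",.03),("box_rim",.05),("tray_top",.1),("carton_mid",.03),("jar_mid",.037),("screwdriver_grip",.012)):
        for d in r.trace(n,l)[:3]:
            m=d["pixels"].astype(np.uint8); rc=cv2.minAreaRect(cv2.findNonZero(m)) if m.any() else None
            v,u=d["position"]; print(n,l,round(d["conf"],2),np.round([u,v]),m.sum(),ray(C,[u,v],z)[0].round(3),np.round(rc[1],1),round(rc[2],1))
    cv2.imwrite(f"pics/{n}1.png",im)
im=cv2.imread("pics/top1.png"); cv2.imwrite("pics/crop1.png",cv2.resize(im[120:320,130:380],None,fx=3,fy=3,interpolation=cv2.INTER_CUBIC))
E
```

```text
top cover_handle 0.87 [347. 212.] 909 [ 0.536 -0.242  0.03 ] [34.4 26.7] 52.4
top cover_edge 0.7 [344. 210.] 919 [ 0.542 -0.23   0.03 ] [35.3 26.5] 51.3
top box_rim 0.97 [205. 224.] 1711 [0.488 0.252 0.05 ] [47.7 36.4] 64.1
top box_rim 0.66 [161. 159.] 1711 [0.719 0.413 0.05 ] [48.2 36.7] 49.1
top box_rim 0.55 [191. 299.] 1803 [0.233 0.297 0.05 ] [48.4 38.1] 51.3
top tray_top 0.95 [274. 210.] 3204 [0.535 0.013 0.1  ] [ 29.3 114.3] 4.4
top carton_mid 0.77 [138. 232.] 699 [0.461 0.491 0.03 ] [26.  27.8] 29.7
top carton_mid 0.26 [419. 216.] 304 [ 0.523 -0.492  0.03 ] [16.5 21.5] 63.4
top jar_mid 0.88 [419. 218.] 281 [ 0.516 -0.49   0.037] [16. 20.] 90.0
top screwdriver_grip 0.69 [346. 148.] 222 [ 0.771 -0.244  0.012] [ 8.2 50.5] 12.5
top screwdriver_grip 0.5 [416. 216.] 319 [ 0.525 -0.49   0.012] [17. 22.] 90.0
scene cover_handle 0.87 [229. 264.] 1165 [ 0.556 -0.25   0.03 ] [45.2 30.5] 6.3
scene cover_edge 0.71 [225. 264.] 1144 [ 0.55  -0.259  0.03 ] [44.8 29.9] 7.1
scene box_rim 0.95 [399. 207.] 1374 [0.74  0.366 0.05 ] [32. 52.] 90.0
scene box_rim 0.67 [328. 197.] 1223 [0.514 0.237 0.05 ] [46.9 31.3] 10.3
scene box_rim 0.64 [285. 178.] 913 [0.291 0.23  0.05 ] [40.  26.5] 1.9
scene tray_top 0.61 [290. 225.] 4223 [ 0.604 -0.048  0.1  ] [112.   45.5] 36.0
scene carton_mid 0.64 [353. 172.] 433 [0.422 0.509 0.03 ] [21. 24.] 90.0
scene jar_mid 0.75 [146. 294.] 711 [ 0.514 -0.492  0.037] [34.7 22.8] 76.0
scene jar_mid 0.41 [227. 264.] 1057 [ 0.561 -0.259  0.037] [43.5 28.2] 8.5
scene screwdriver_grip 0.79 [274. 303.] 332 [ 0.755 -0.249  0.012] [54.8  9.7] 51.3
```

View pics/crop1.png

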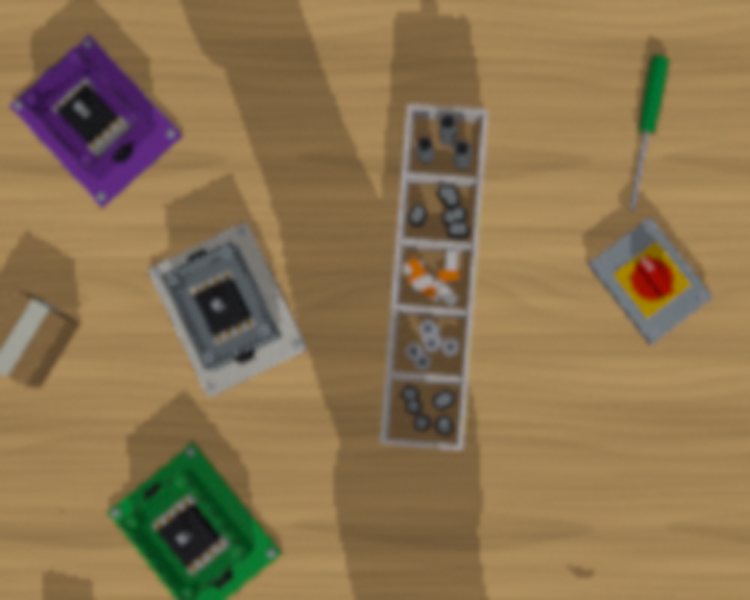

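The grey box at (205,222) in the top view (crop (225,310)) is the one on a white board; green and purple are look-alikes. I'll fly over it for a wrist look on the way to the cover.

Call:
send_rows(
  steps=[
    {"hand": -1, "slide": [-0.64, 0.9, -0.12], "twist": 0},
    {"hand": -1, "slide": [-0.64, 0.9, -0.12], "twist": 0},
    {"hand": -1, "slide": [-0.64, 0.9, -0.12], "twist": 0},
    {"hand": -1, "slide": [-0.64, 0.9, -0.12], "twist": 0},
    {"hand": -1, "slide": [-0.64, 0.9, -0.12], "twist": 0},
    {"hand": -1, "slide": [-0.64, 0.9, -0.12], "twist": 0},
    {"hand": -1, "slide": [-0.64, 0.9, -0.12], "twist": 0},
    {"hand": -1, "slide": [-0.64, 0.9, -0.12], "twist": 0},
    {"hand": -1, "slide": [-0.64, 0.9, -0.12], "twist": 0},
    {"hand": -1, "slide": [-0.64, 0.9, -0.12], "twist": 0},
  ],
)

```text
t: 1.95
eef_pos: [0.4669, 0.2582, 0.2798]
tcp_rot: [3.141, -0.001, 1.249]
force: [0.5, 0.5, -0.2]
finger_gap: 0.0854
```

Call:
send_rows(
  steps=[
    {"hand": -1, "slide": [0, 0, 0], "twist": 0},
    {"hand": -1, "slide": [0, 0, 0], "twist": 0},
    {"hand": -1, "slide": [0, 0, 0], "twist": 0},
  ],
)

```text
t: 2.25
eef_pos: [0.4654, 0.261, 0.2791]
tcp_rot: [-3.141, -0.0, 1.251]
force: [-0.2, -0.3, 0.1]
finger_gap: 0.0856
```

Run:
```python
from h import *
s=r.observe(); print(s["t"],s["eef_pos"],s["tcp_rot"]); C=cam("wrist"); im=r.get_image("wrist"); cv2.imwrite("pics/w1.png",im)
np.savez("w1.npz",f=C[0],R=C[1],t=C[2])
for d in r.trace("wrist","box_rim"):
    v,u=d["position"]; print(d["conf"],u,v,ray(C,[u,v],.072))
```

```text
2.25 [0.46535159 0.26100701 0.27913381] [-3.14102581e+00 -2.42346822e-05  1.25056084e+00]
0.7 456.7 291.9 [[0.65936434 0.42687688 0.072     ]]
0.65 249.6 20.9 [[0.30906584 0.28762136 0.072     ]]
0.58 282.3 194.2 [[0.47954832 0.26530737 0.072     ]]
```

View pics/w1.png

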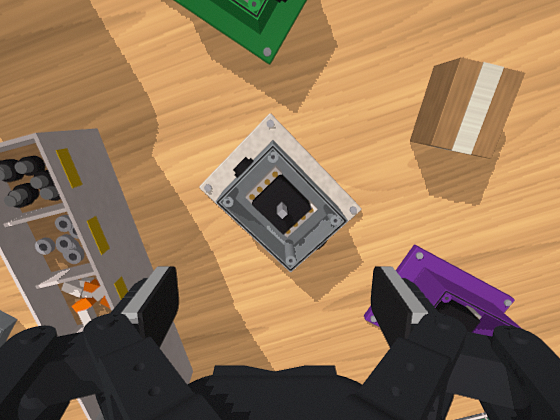

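The grey box sits at about (282,205) in the wrist view, with the rim corners clear. I'll enlarge it to get corners.

Run:
```python
import cv2
im=cv2.imread("pics/w1.png"); cv2.imwrite("pics/w1c.png",cv2.resize(im[110:280,195:365],(680,680)[:2],interpolation=cv2.INTER_CUBIC)[:600])
im=cv2.resize(im[110:280,195:365],(595,595),interpolation=cv2.INTER_CUBIC);cv2.imwrite("pics/w1c.png",im)
```

```text
(no output)
```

View pics/w1c.png

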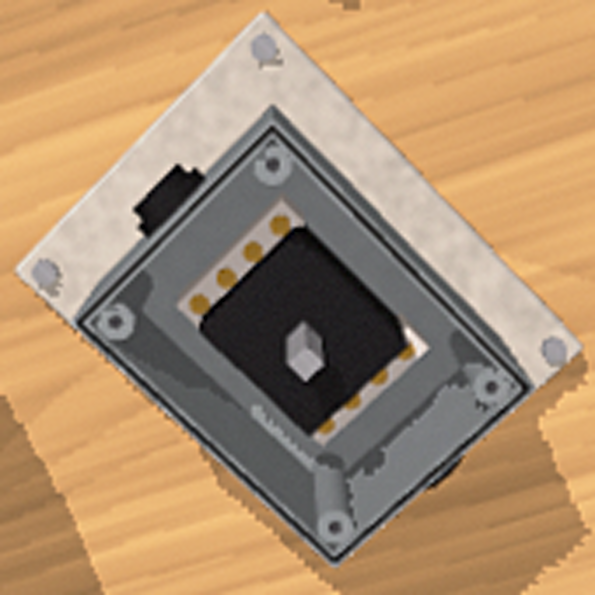

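```bash
cat >> h.py <<'E'
from scipy.optimize import least_squares
def load(f):
    d=np.load(f); return tuple(d["f"]),d["R"],d["t"]
def fit(C,uv,L,W,z,x0,free_z=False):
    # uv order matches boxpts
    fn=lambda q:(proj(C,boxpts(q[:2],q[2],L,W,q[3] if free_z else z))-uv).ravel()
    s=least_squares(fn,list(x0)+([z] if free_z else [])); return s.x,np.sqrt(np.mean(s.fun**2))
E
python3 - <<'E'
from h import *
C=load("w1.npz")
uv=np.array([[273,124],[77,322],[335,565],[531,386]])/3.5+[195,110]-0.36
P=ray(C,uv,.072); print(P.round(4),[np.linalg.norm(P[i]-P[(i+1)%4]).round(4) for i in range(4)])
for o in range(4):
  u=np.roll(uv,o,0); d=ray(C,u,.072); yaw=np.arctan2(*(d[0]-d[1])[1::-1])
  for fz in(0,1): print(o,fit(C,u,.12,.09,.072,[*d.mean(0)[:2],yaw],fz))
b=np.array([[265,12],[15,270],[0,0],[581,347]])/3.5+[195,110]-.36
B=ray(C,b,.012);print((B[1]+B[3])/2, np.linalg.norm(B[0]-B[1]),np.linalg.norm(B[0]-B[3]))
E
```

```text
[[0.426  0.2719 0.072 ]
 [0.4649 0.194  0.072 ]
 [0.5707 0.2459 0.072 ]
 [0.5302 0.3244 0.072 ]] [np.float64(0.0871), np.float64(0.1178), np.float64(0.0884), np.float64(0.1166)]
0 (array([0.49790295, 0.25718618, 2.04897822]), np.float64(13.162232491617328))
0 (array([0.50420972, 0.25576789, 2.04798563, 0.04767664]), np.float64(12.80793846113931))
1 (array([0.49819535, 0.25900019, 0.46400551]), np.float64(1.1859427129248452))
1 (array([0.50044952, 0.2584364 , 0.46431513, 0.06320881]), np.float64(0.31847920321981865))
2 (array([ 0.49790294,  0.25718618, -1.09261495]), np.float64(13.162232491663188))
2 (array([ 0.50420972,  0.25576789, -1.09360697,  0.04767665]), np.float64(12.807938461139594))
3 (array([ 0.49819535,  0.25900019, -2.67758719]), np.float64(1.185942712923478))
3 (array([ 0.50044952,  0.2584364 , -2.67727753,  0.06320881]), np.float64(0.3184792032198329))
[0.49756202 0.25863727 0.012     ] 0.1281874781372041 0.16688935817737136
```

Box is at (0.498, 0.259) with yaw 0.464, and the board centre gives the same to 1 mm. Next I turn and then cross over the tray high up to the cover.

Call:
send_rows(
  steps=[
    {"hand": -1, "slide": [0, 0, 0], "twist": 1},
    {"hand": -1, "slide": [0, 0, 0], "twist": 1},
    {"hand": -1, "slide": [0, 0, 0], "twist": 1},
    {"hand": -1, "slide": [0, 0, 0], "twist": 1},
    {"hand": -1, "slide": [0, 0, 0], "twist": 1},
    {"hand": -1, "slide": [0, 0, 0], "twist": 1},
    {"hand": -1, "slide": [0, 0, 0], "twist": 1},
    {"hand": -1, "slide": [0, 0, 0], "twist": 1},
    {"hand": -1, "slide": [0, 0, 0], "twist": 1},
    {"hand": -1, "slide": [0, 0, 0], "twist": 1},
  ],
)

```text
t: 3.35
eef_pos: [0.4654, 0.261, 0.2791]
tcp_rot: [3.142, 0.0, 0.375]
force: [-0.6, -0.5, -0.5]
finger_gap: 0.0853
```

Call:
send_rows(
  steps=[
    {"hand": -1, "slide": [0, 0, 0], "twist": 1},
    {"hand": -1, "slide": [0, 0, 0], "twist": 1},
    {"hand": -1, "slide": [0, 0, 0], "twist": 1},
    {"hand": -1, "slide": [0, 0, 0], "twist": 1},
    {"hand": -1, "slide": [0, 0, 0], "twist": 1},
    {"hand": -1, "slide": [0, 0, 0], "twist": 1},
    {"hand": -1, "slide": [0, 0, 0], "twist": 1},
    {"hand": -1, "slide": [0, 0, 0], "twist": 1},
    {"hand": -1, "slide": [0, 0, 0], "twist": 1},
    {"hand": -1, "slide": [0, 0, 0], "twist": 1},
  ],
)

```text
t: 4.35
eef_pos: [0.4654, 0.261, 0.2791]
tcp_rot: [3.141, 0.0, -0.498]
force: [0.5, 0.3, 0.1]
finger_gap: 0.0852
```

Call:
send_rows(
  steps=[
    {"hand": -1, "slide": [0, 0, 0], "twist": 1},
    {"hand": -1, "slide": [0, 0, 0], "twist": 1},
    {"hand": -1, "slide": [0, 0, 0], "twist": 1},
    {"hand": -1, "slide": [0, 0, 0], "twist": 1},
    {"hand": -1, "slide": [0, 0, 0], "twist": 0.6},
    {"hand": -1, "slide": [0, 0, 0], "twist": 0},
  ],
)

```text
t: 4.95
eef_pos: [0.4655, 0.2609, 0.2791]
tcp_rot: [3.141, 0.0, -0.897]
force: [-0.9, -0.2, -0.8]
finger_gap: 0.0858
```

```bash
cat >> h.py <<'E'
def to(p,yaw=None):
    s=r.observe(); R=Ro.from_euler("xyz",s["tcp_rot"]).as_matrix(); d=R.T@(np.array(p)-s["eef_pos"])
    print("t",s["t"],"tool delta mm",(d*1e3).round(1),"units",(d/.04).round(3))
    if yaw is not None: print("twist deg",np.degrees((s["tcp_rot"][2]-yaw+np.pi)%(2*np.pi)-np.pi))
E
python3 - <<'E'
from h import *
y=np.radians(-51.3); ty=np.array([np.sin(y),-np.cos(y)])
p=np.array([.54,-.242])-.04*ty
print(r.observe()["tcp_rot"]); to([*p,.28],y)
E
```

```text
[ 3.14122568e+00  5.37506036e-05 -8.96646546e-01]
t 4.95 tool delta mm [439.3 215.7  -0.8] units [10.983  5.392 -0.02 ]
twist deg -0.07406279094512311
```

Call:
send_rows(
  steps=[
    {"hand": -1, "slide": [0.915, 0.45, 0], "twist": 0},
    {"hand": -1, "slide": [0.915, 0.45, 0], "twist": 0},
    {"hand": -1, "slide": [0.915, 0.45, 0], "twist": 0},
    {"hand": -1, "slide": [0.915, 0.45, 0], "twist": 0},
    {"hand": -1, "slide": [0.915, 0.45, 0], "twist": 0},
    {"hand": -1, "slide": [0.915, 0.45, 0], "twist": 0},
    {"hand": -1, "slide": [0.915, 0.45, 0], "twist": 0},
    {"hand": -1, "slide": [0.915, 0.45, 0], "twist": 0},
    {"hand": -1, "slide": [0.915, 0.45, 0], "twist": 0},
    {"hand": -1, "slide": [0.915, 0.45, 0], "twist": 0},
  ],
)

```text
t: 5.95
eef_pos: [0.5539, -0.1392, 0.2794]
tcp_rot: [-3.141, -0.0, -0.894]
force: [0.3, 0.8, -0.8]
finger_gap: 0.0855
```

Call:
send_rows(
  steps=[
    {"hand": -1, "slide": [0.915, 0.45, 0], "twist": 0},
    {"hand": -1, "slide": [0.915, 0.45, 0], "twist": 0},
    {"hand": -1, "slide": [0, 0, 0], "twist": 0},
    {"hand": -1, "slide": [0, 0, 0], "twist": 0},
    {"hand": -1, "slide": [0, 0, 0], "twist": 0},
    {"hand": -1, "slide": [0, 0, 0], "twist": 0},
  ],
)

```text
t: 6.55
eef_pos: [0.5714, -0.2163, 0.2793]
tcp_rot: [-3.141, 0.001, -0.895]
force: [-0.2, -0.1, 0.4]
finger_gap: 0.0851
```

Run:
```python
from h import *
s=r.observe(); print(s["t"],s["eef_pos"],s["tcp_rot"]); C=cam("wrist"); im=r.get_image("wrist"); cv2.imwrite("pics/w2.png",im)
np.savez("w2.npz",f=C[0],R=C[1],t=C[2])
d=r.trace("wrist","cover_handle")[0]; v,u=d["position"]; print(d["conf"],u,v,ray(C,[u,v],.03))
m=d["pixels"]; vv,uu=np.nonzero(m); print(uu.min(),uu.max(),vv.min(),vv.max())
```

```text
6.55 [ 0.57139816 -0.21629748  0.2793082 ] [-3.14096189e+00  5.90040402e-04 -8.94557587e-01]
0.73 270.0 212.0 [[ 0.53376647 -0.24045645  0.03      ]]
234 308 162 258
```

View pics/w2.png

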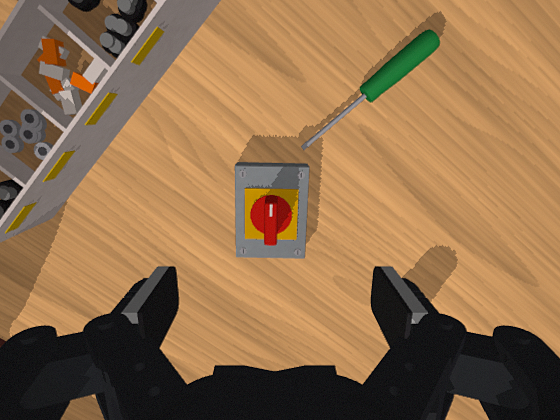

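The wrist view shows the cover at (270,211), with its red bar vertical in the image at (270,225). The screwdriver tip is clear at (303,149).

Run:
```python
import cv2
im=cv2.imread("pics/w2.png"); im=cv2.resize(im[150:270,210:330],(600,600),interpolation=cv2.INTER_CUBIC);cv2.imwrite("pics/w2c.png",im)
```

```text
(no output)
```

View pics/w2c.png

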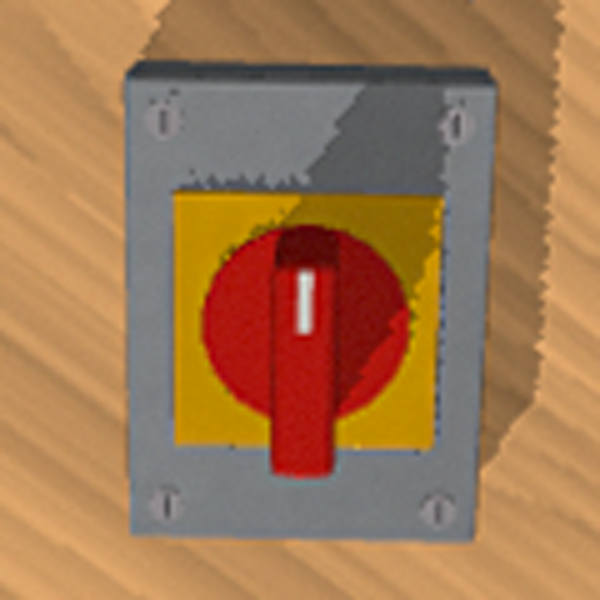

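Run:
```python
from h import *
C=load("w2.npz")
S=lambda a:np.array(a)/5+[210,150]-.4
def go(n,uv,L,W,z):
    uv=S(uv); d=ray(C,uv,z)
    yaw=np.arctan2(*(d[0]-d[1])[1::-1])
    for fz in (0,1): x,e=fit(C,uv,L,W,z,[*d.mean(0)[:2],yaw],fz); print(n,x.round(4),np.degrees(x[2]).round(2),e.round(2))
# order: (+L,+W),(-L,+W),(-L,-W),(+L,-W)
go("top",[(126,82),(131,536),(472,541),(494,88)],.12,.09,.03)
go("top bl",[(126,82),(131,536),(472,541),(494,88)][::1],.12,.09,.03)
go("plate",[(174,192),(174,446),(433,450),(443,196)],.066,.066,.033)
go("bar",[(272,268),(271,476),(333,476),(337,268)],.052,.015,.072)
d=ray(C,S([(126,82),(131,536),(472,541),(494,88)]),.03);print([np.linalg.norm(d[i]-d[(i+1)%4]).round(4) for i in range(4)])
```

```text
top [ 0.5324 -0.2428  0.6586] 37.74 0.7
top [ 0.5309 -0.2438  0.6586  0.0233] 37.74 0.13
top bl [ 0.5324 -0.2428  0.6586] 37.74 0.7
top bl [ 0.5309 -0.2438  0.6586  0.0233] 37.74 0.13
plate [ 0.5327 -0.2426  0.659 ] 37.76 0.21
plate [ 0.5321 -0.2431  0.659   0.0305] 37.76 0.13
bar [ 0.5326 -0.2425  0.664 ] 38.04 0.82
bar [ 0.5276 -0.2462  0.6641  0.0534] 38.05 0.07
[np.float64(0.1181), np.float64(0.0886), np.float64(0.1181), np.float64(0.0881)]
```

Three independent fits (shell, plate, bar) agree: cover at (0.5326, −0.2426), yaw 37.8°. Top and bar heights came out low when left free, at 23 mm against the true 30 mm and 53 mm against 72 mm. Sizes also read about 1.7% small, so I use the given heights.

Run:
```python
from h import *
to([.5326,-.2426,.12],np.radians(-52.2))
```

```text
t 6.65 tool delta mm [ -4.   46.4 159.4] units [-0.1    1.161  3.986]
twist deg 0.9014105164244731
```

Call:
send_rows(
  steps=[
    {"hand": -1, "slide": [0, 0, 0], "twist": 0.18},
    {"hand": -1, "slide": [-0.02, 0.29, 0.2], "twist": 0},
    {"hand": -1, "slide": [-0.02, 0.29, 0.7], "twist": 0},
    {"hand": -1, "slide": [-0.02, 0.29, 0.9], "twist": 0},
    {"hand": -1, "slide": [-0.02, 0.29, 0.9], "twist": 0},
    {"hand": -1, "slide": [0, 0, 0.8], "twist": 0},
    {"hand": -1, "slide": [0, 0, 0.48], "twist": 0},
    {"hand": -1, "slide": [0, 0, 0], "twist": 0},
    {"hand": -1, "slide": [0, 0, 0], "twist": 0},
    {"hand": -1, "slide": [0, 0, 0], "twist": 0},
  ],
)

```text
t: 7.65
eef_pos: [0.5328, -0.2446, 0.1215]
tcp_rot: [-3.14, -0.002, -0.914]
force: [-0.8, -0.8, -0.8]
finger_gap: 0.0855
```

Run:
```python
from h import *
to([.5326,-.2426,.042],np.radians(-52.2))
C=cam("wrist"); im=r.get_image("wrist")
for z in(.044,.072):
    q=proj(C,boxpts([.5326,-.2426],np.radians(37.8),.052,.015,z)); cv2.polylines(im,[np.round(q).astype(int)],True,(255,255,0) if z>.05 else (0,255,0),1)
cv2.imwrite("pics/w3.png",im)
```

```text
t 7.65 tool delta mm [-1.8 -0.9 79.5] units [-0.046 -0.023  1.988]
twist deg -0.15137719152866758
```

View pics/w3.png

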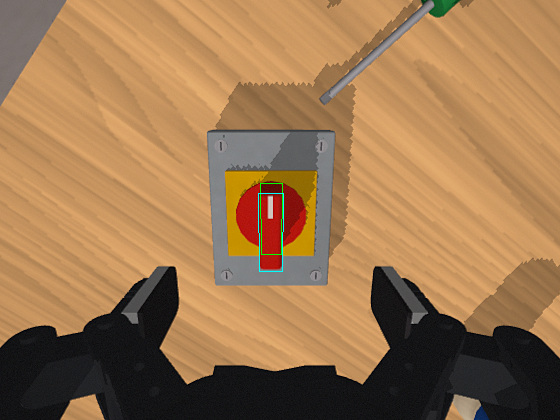

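The projected bar outline matches the red handle at (270,231) within about 2 px. I'll descend and grip.

Call:
send_rows(
  steps=[
    {"hand": -1, "slide": [-0.03, -0.02, 0.4], "twist": 0},
    {"hand": -1, "slide": [0, 0, 0.5], "twist": 0},
    {"hand": -1, "slide": [0, 0, 0.5], "twist": 0},
    {"hand": -1, "slide": [0, 0, 0.4], "twist": 0},
    {"hand": -1, "slide": [0, 0, 0.18], "twist": 0},
    {"hand": -1, "slide": [0, 0, 0], "twist": 0},
    {"hand": -1, "slide": [0, 0, 0], "twist": 0},
    {"hand": -1, "slide": [0, 0, 0], "twist": 0},
  ],
)

```text
t: 8.5
eef_pos: [0.5328, -0.2429, 0.0418]
tcp_rot: [-3.141, -0.001, -0.914]
force: [-0.5, -0.0, -0.1]
finger_gap: 0.0853
```

Run:
```python
from h import *
to([.5326,-.2426,.042],np.radians(-52.2))
im=r.get_image("wrist"); cv2.imwrite("pics/w4.png",im)
```

```text
t 8.5 tool delta mm [-0.4 -0.1 -0.2] units [-0.009 -0.002 -0.005]
twist deg -0.1470312585483653
```

View pics/w4.png

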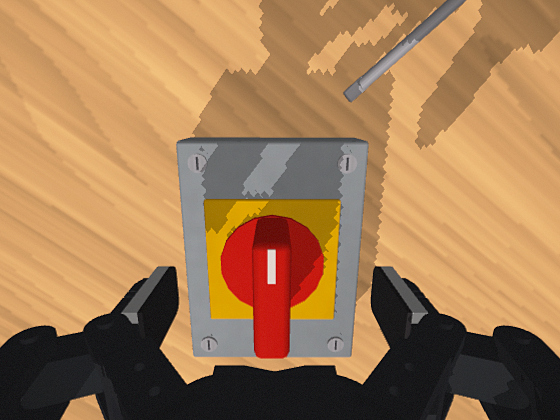

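The bar sits between the pads. Closing now.

Call:
send_rows(
  force=60,
  steps=[
    {"hand": 1, "slide": [0, 0, 0], "twist": 0},
    {"hand": 1, "slide": [0, 0, 0], "twist": 0},
    {"hand": 1, "slide": [0, 0, 0], "twist": 0},
    {"hand": 1, "slide": [0, 0, 0], "twist": 0},
    {"hand": 1, "slide": [0, 0, 0], "twist": 0},
    {"hand": 1, "slide": [0, 0, 0], "twist": 0},
    {"hand": 1, "slide": [0, 0, 0], "twist": 0},
    {"hand": 1, "slide": [0, 0, 0], "twist": 0},
    {"hand": 1, "slide": [0, 0, 0], "twist": 0},
    {"hand": 1, "slide": [0, 0, 0], "twist": 0},
  ],
)

```text
t: 9.55
eef_pos: [0.5322, -0.2425, 0.041]
tcp_rot: [3.142, 0.0, -0.913]
force: [-2.0, 1.0, 2.8]
finger_gap: 0.0143
```

Gap 14.3 mm, so the bar is gripped. Lifting gently.

Call:
send_rows(
  steps=[
    {"hand": 1, "slide": [0, 0, -0.1], "twist": 0},
    {"hand": 1, "slide": [0, 0, -0.3], "twist": 0},
    {"hand": 1, "slide": [0, 0, -0.5], "twist": 0},
    {"hand": 1, "slide": [0, 0, -0.6], "twist": 0},
    {"hand": 1, "slide": [0, 0, -0.7], "twist": 0},
    {"hand": 1, "slide": [0, 0, -0.7], "twist": 0},
    {"hand": 1, "slide": [0, 0, -0.7], "twist": 0},
    {"hand": 1, "slide": [0, 0, -0.7], "twist": 0},
    {"hand": 1, "slide": [0, 0, -0.5], "twist": 0},
    {"hand": 1, "slide": [0, 0, -0.3], "twist": 0},
  ],
)

```text
t: 10.55
eef_pos: [0.5324, -0.2431, 0.2473]
tcp_rot: [-3.14, -0.002, -0.914]
force: [0.1, -0.1, -3.2]
finger_gap: 0.0139
```

Call:
send_rows(
  steps=[
    {"hand": 1, "slide": [0, 0, 0], "twist": 0},
    {"hand": 1, "slide": [0, 0, 0], "twist": 0},
  ],
)

```text
t: 10.75
eef_pos: [0.5319, -0.2424, 0.2443]
tcp_rot: [3.141, 0.001, -0.913]
force: [-0.8, -0.2, -3.4]
finger_gap: 0.0143
```

Run:
```python
from h import *
s=r.observe();print(s["force"],s["finger_gap"])
to([.498,.259,.27],.464-np.pi/2)
C=cam("wrist");np.savez("w5.npz",f=C[0],R=C[1],t=C[2]); im=r.get_image("wrist"); cv2.imwrite("pics/w5.png",im)
cv2.imwrite("pics/s5.png",r.get_image("scene"))
```

```text
[-0.84432893 -0.21739562 -3.41573206] 0.014323946757205823
t 10.75 tool delta mm [-417.6 -279.5  -25.6] units [-10.44   -6.988  -0.639]
twist deg 11.07825430572203
```

View pics/w5.png

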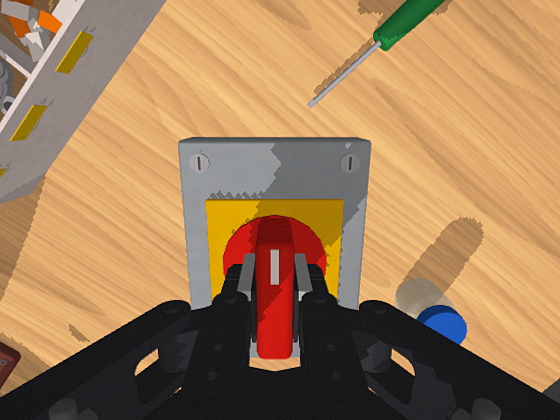

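View pics/s5.png

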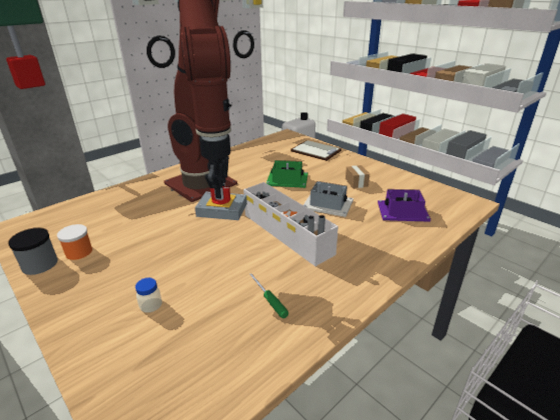

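Lifted cleanly: about 0.34 kg of weight shows, and the cover sits in the hand as it was gripped. Its bottom is now about 0.20 m up. Next I turn 11° and cross the tray at this height.

Call:
send_rows(
  steps=[
    {"hand": 1, "slide": [0, 0, 0], "twist": 0.74},
    {"hand": 1, "slide": [0, 0, 0], "twist": 0.74},
    {"hand": 1, "slide": [0, 0, 0], "twist": 0.74},
    {"hand": 1, "slide": [-0.2, -0.08, 0], "twist": 0},
    {"hand": 1, "slide": [-0.4, -0.17, 0], "twist": 0},
    {"hand": 1, "slide": [-0.6, -0.25, 0], "twist": 0},
    {"hand": 1, "slide": [-0.8, -0.335, 0], "twist": 0},
    {"hand": 1, "slide": [-0.8, -0.335, 0], "twist": 0},
    {"hand": 1, "slide": [-0.8, -0.335, 0], "twist": 0},
    {"hand": 1, "slide": [-0.8, -0.335, 0], "twist": 0},
  ],
)

```text
t: 11.85
eef_pos: [0.5185, -0.0502, 0.2444]
tcp_rot: [3.141, 0.0, -1.105]
force: [1.3, 0.4, -4.6]
finger_gap: 0.0139
```

Call:
send_rows(
  steps=[
    {"hand": 1, "slide": [-0.8, -0.335, 0], "twist": 0},
    {"hand": 1, "slide": [-0.8, -0.335, 0], "twist": 0},
    {"hand": 1, "slide": [-0.8, -0.335, 0], "twist": 0},
    {"hand": 1, "slide": [-0.8, -0.335, 0], "twist": 0},
    {"hand": 1, "slide": [-0.8, -0.335, 0], "twist": 0},
    {"hand": 1, "slide": [-0.8, -0.335, 0], "twist": 0},
    {"hand": 1, "slide": [-0.8, -0.335, 0], "twist": 0},
    {"hand": 1, "slide": [-0.8, -0.335, 0], "twist": 0},
    {"hand": 1, "slide": [-0.5, -0.2, 0], "twist": 0},
    {"hand": 1, "slide": [-0.3, -0.12, 0], "twist": 0},
  ],
)

```text
t: 12.85
eef_pos: [0.4965, 0.2615, 0.244]
tcp_rot: [3.14, -0.0, -1.102]
force: [-0.1, -0.6, -4.3]
finger_gap: 0.0142
```

Call:
send_rows(
  steps=[
    {"hand": 1, "slide": [0, 0, 0], "twist": 0},
    {"hand": 1, "slide": [0, 0, 0], "twist": 0},
    {"hand": 1, "slide": [0, 0, 0], "twist": 0},
  ],
)

```text
t: 13.15
eef_pos: [0.4984, 0.2572, 0.245]
tcp_rot: [3.142, -0.0, -1.109]
force: [0.4, -0.3, -3.3]
finger_gap: 0.0141
```

Run:
```python
from h import *
s=r.observe();print(s["force"],s["finger_gap"])
to([.498,.259,.2],.464-np.pi/2)
C=cam("wrist");im=r.get_image("wrist"); cv2.imwrite("pics/w6.png",im)
C=cam("top");im=r.get_image("top");cv2.imwrite("pics/t6raw.png",im)
C=cam("scene");im=r.get_image("scene"); cv2.imwrite("pics/s6raw.png",im)
cv2.imwrite("pics/s6.png",cv2.resize(im[110:260,240:440],None,fx=4,fy=4,interpolation=cv2.INTER_CUBIC))
```

```text
[ 0.40529558 -0.26456517 -3.26093939] 0.014079926338617516
t 13.15 tool delta mm [-1.8 -0.5 45. ] units [-0.045 -0.012  1.125]
twist deg -0.1418706856830425
```

View pics/w6.png

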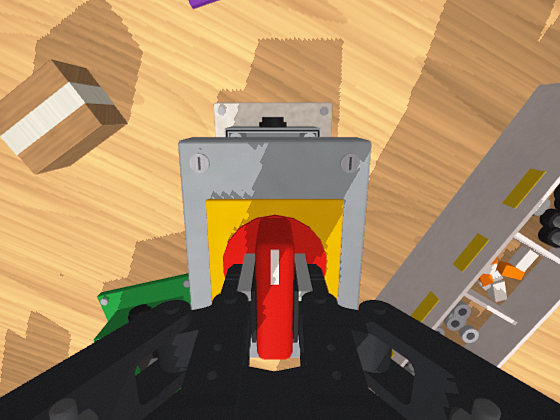

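View pics/s6.png

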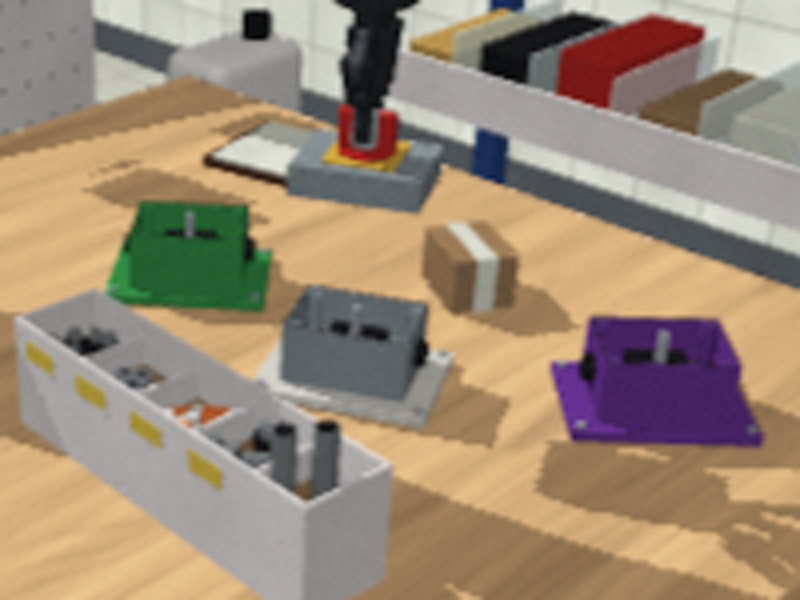

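The cover is aligned over the grey box: cover edges at 179–371 in the wrist view, box rim at 226–320, parallel and centred. I'll lower it partway.

Call:
send_rows(
  steps=[
    {"hand": 1, "slide": [-0.04, -0.01, 0.2], "twist": 0},
    {"hand": 1, "slide": [0, 0, 0.4], "twist": 0},
    {"hand": 1, "slide": [0, 0, 0.5], "twist": 0},
    {"hand": 1, "slide": [0, 0, 0.5], "twist": 0},
    {"hand": 1, "slide": [0, 0, 0.3], "twist": 0},
    {"hand": 1, "slide": [0, 0, 0.1], "twist": 0},
    {"hand": 1, "slide": [0, 0, 0], "twist": 0},
    {"hand": 1, "slide": [0, 0, 0], "twist": 0},
    {"hand": 1, "slide": [0, 0, 0], "twist": 0},
  ],
)

```text
t: 14.2
eef_pos: [0.4981, 0.2609, 0.1659]
tcp_rot: [-3.14, 0.0, -1.107]
force: [0.4, -0.3, -2.5]
finger_gap: 0.0141
```

Run:
```python
from h import *
to([.498,.259,.134],.464-np.pi/2)
z0=r.observe()["eef_pos"][2]-.041; p=r.observe()["eef_pos"][:2]
for n,(a,b,c,d) in(("scene",(110,260,240,440)),("top",(150,290,120,300))):
    C=cam(n);im=r.get_image(n); cv2.imwrite(f"pics/{n}7raw.png",im)
    k=4;big=cv2.resize(im[a:b,c:d],None,fx=k,fy=k,interpolation=cv2.INTER_CUBIC)
    for pp,z,L,W,col in((p,z0,.12,.09,(0,255,255)),(p,z0+.03,.12,.09,(0,255,0)),([.498,.259],.072,.12,.09,(255,0,255)),([.498,.259],.012,.17,.13,(255,0,0))):
        q=(proj(C,boxpts(pp,.464,L,W,z))+.5-[c,a])*k; cv2.polylines(big,[np.round(q).astype(int)],True,col,1)
    cv2.imwrite(f"pics/{n}7.png",big)
cv2.imwrite("pics/w7.png",r.get_image("wrist"))
```

```text
t 14.2 tool delta mm [ 1.7  1.  31.9] units [0.043 0.024 0.796]
twist deg -0.02330308205638284
```

View pics/scene7.png

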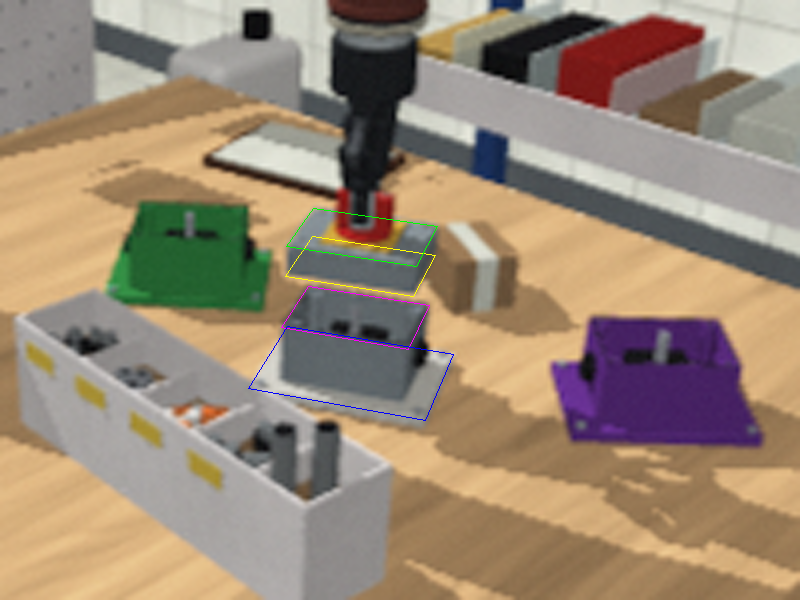

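View pics/top7.png

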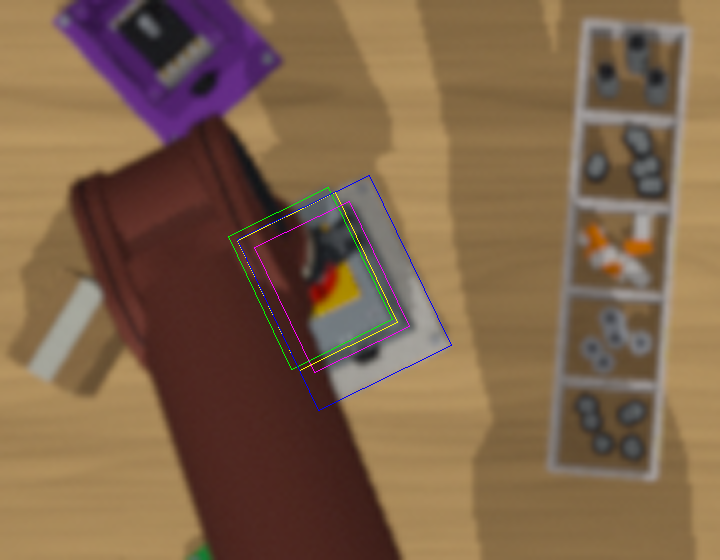

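View pics/w7.png

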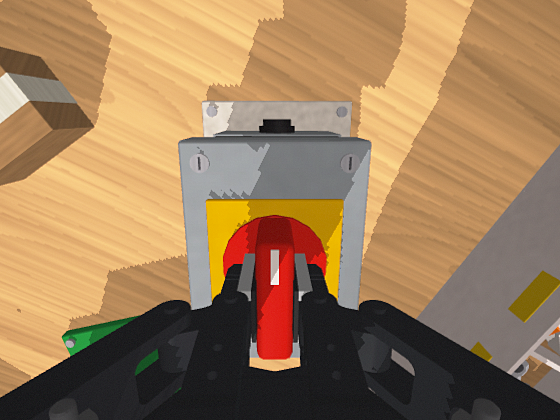

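The projected models lie on both the cover and the grey box in the scene and top views, to about 1–2 px. Final slow descent of 32 mm.

Call:
send_rows(
  steps=[
    {"hand": 1, "slide": [0.02, 0.01, 0.1], "twist": 0},
    {"hand": 1, "slide": [0, 0, 0.2], "twist": 0},
    {"hand": 1, "slide": [0, 0, 0.2], "twist": 0},
    {"hand": 1, "slide": [0, 0, 0.15], "twist": 0},
    {"hand": 1, "slide": [0, 0, 0.1], "twist": 0},
    {"hand": 1, "slide": [0, 0, 0.05], "twist": 0},
    {"hand": 1, "slide": [0, 0, 0], "twist": 0},
    {"hand": 1, "slide": [0, 0, 0], "twist": 0},
    {"hand": 1, "slide": [0, 0, 0], "twist": 0},
    {"hand": 1, "slide": [0, 0, 0], "twist": 0},
  ],
)

```text
t: 15.35
eef_pos: [0.4977, 0.2598, 0.1332]
tcp_rot: [-3.141, 0.0, -1.107]
force: [0.1, -0.5, -2.7]
finger_gap: 0.014
```

Run:
```python
from h import *
P=[]
to([.498,.259,.134],.464-np.pi/2)
for n,(a,b,c,d) in(("scene",(130,230,270,400)),("top",(180,260,160,250))):
    C=cam(n);im=r.get_image(n); s=r.observe(); p=s["eef_pos"][:2]; z0=s["eef_pos"][2]-.041
    k=6;big=cv2.resize(im[a:b,c:d],None,fx=k,fy=k,interpolation=cv2.INTER_CUBIC); cv2.imwrite(f"pics/{n}8n.png",big.copy())
    for pp,z,L,W,col in((p,z0,.12,.09,(0,255,255)),([.498,.259],.072,.12,.09,(255,0,255))):
        q=(proj(C,boxpts(pp,.464,L,W,z))+.5-[c,a])*k; cv2.polylines(big,[np.round(q).astype(int)],True,col,1)
    cv2.imwrite(f"pics/{n}8.png",big)
for i in range(4):
    r.get_image("wrist"); s=r.observe(); P.append([*s["eef_pos"],*s["tcp_rot"],s["finger_gap"],s["force"][2]])
print(np.round(P,4))
```

```text
t 15.35 tool delta mm [ 0.9  0.1 -0.8] units [ 0.023  0.002 -0.021]
twist deg -0.02078243532601715
[[ 4.9760e-01  2.5980e-01  1.3310e-01 -3.1414e+00  1.0000e-04 -1.1072e+00
   1.4500e-02 -2.5740e+00]
 [ 4.9760e-01  2.5980e-01  1.3300e-01 -3.1415e+00  0.0000e+00 -1.1073e+00
   1.3900e-02 -3.0672e+00]
 [ 4.9760e-01  2.5970e-01  1.3290e-01 -3.1416e+00 -0.0000e+00 -1.1072e+00
   1.4200e-02 -3.3330e+00]
 [ 4.9760e-01  2.5980e-01  1.3300e-01 -3.1415e+00 -0.0000e+00 -1.1072e+00
   1.4100e-02 -3.0271e+00]]
```

View pics/scene8n.png

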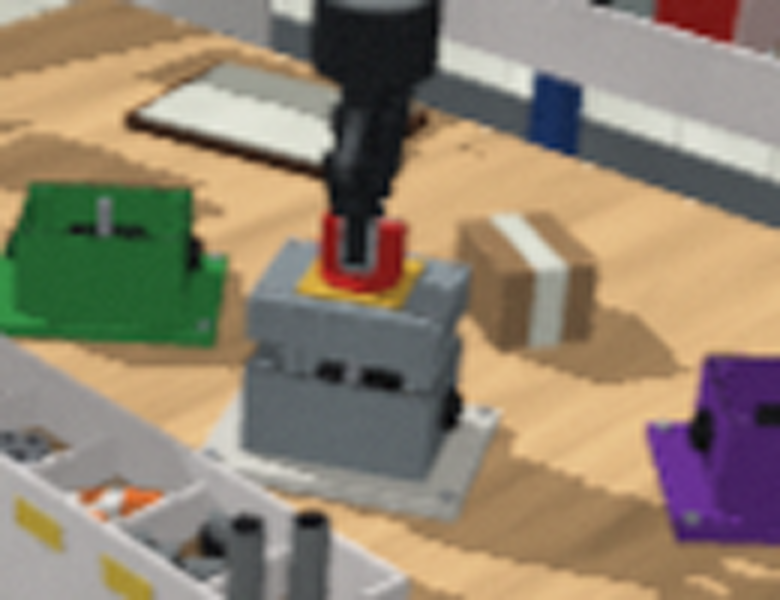

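View pics/scene8.png

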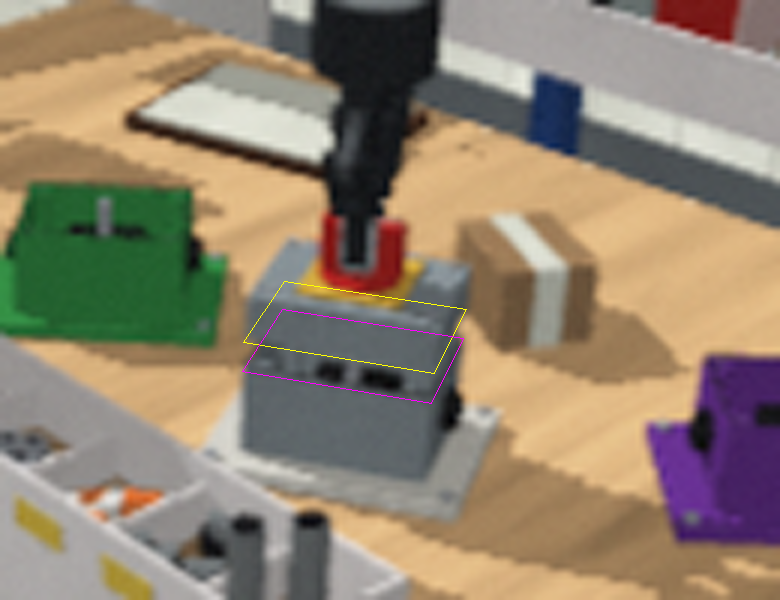

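View pics/top8.png

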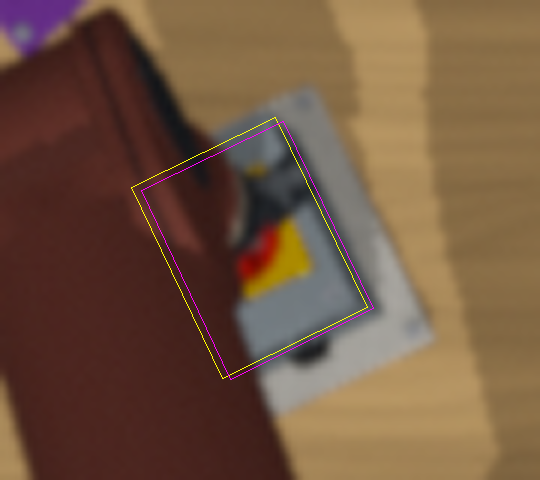

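The lower right of the cover is hard to read against the grey box interior, so I'll zoom with more contrast.

Run:
```python
from h import *
C=cam("scene");im=r.get_image("scene"); s=r.observe(); p=s["eef_pos"][:2]; z0=s["eef_pos"][2]-.041
a,b,c,d=165,215,305,355;k=12
big=cv2.resize(im[a:b,c:d],None,fx=k,fy=k,interpolation=cv2.INTER_NEAREST).astype(float)
big=np.clip((big-60)*2,0,255).astype(np.uint8)
for pp,z,L,W,col in((p,z0,.12,.09,(0,255,255)),(p,z0+.03,.12,.09,(0,255,0)),([.498,.259],.072,.12,.09,(255,0,255))):
    q=(proj(C,boxpts(pp,.464,L,W,z))+.5-[c,a])*k
    for x in q: cv2.circle(big,tuple(int(v) for v in x),5,col,1)
cv2.imwrite("pics/z9.png",big)
```

```text
(no output)
```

View pics/z9.png

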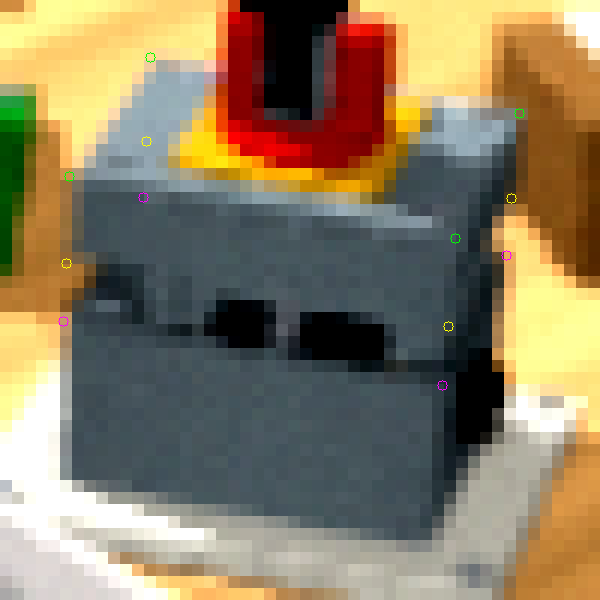

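The cover overlays with the same ~1 px offset as the box, and the gap reads about 17–20 mm, so the pose agrees. Next a wrist check of the board's visible corners against my box estimate.

Run:
```python
from h import *
C=cam("wrist");im=r.get_image("wrist"); s=r.observe(); p=s["eef_pos"][:2]; z0=s["eef_pos"][2]-.041
a,b,c,d=80,190,150,400;k=3
big=cv2.resize(im[a:b,c:d],None,fx=k,fy=k,interpolation=cv2.INTER_CUBIC)
for pp,z,L,W,col in((p,z0+.03,.12,.09,(0,255,0)),([.498,.259],.072,.12,.09,(255,0,255)),([.498,.259],.012,.17,.13,(255,0,0))):
    q=(proj(C,boxpts(pp,.464,L,W,z))+.5-[c,a])*k; cv2.polylines(big,[np.round(q).astype(int)],True,col,1); print(q.round())
cv2.imwrite("pics/z10.png",big)
```

```text
[[ 77. 187.]
 [131. 838.]
 [610. 839.]
 [664. 187.]]
[[153. 167.]
 [184. 687.]
 [565. 688.]
 [599. 167.]]
[[119.  51.]
 [159. 647.]
 [590. 647.]
 [632.  52.]]
```

View pics/z10.png

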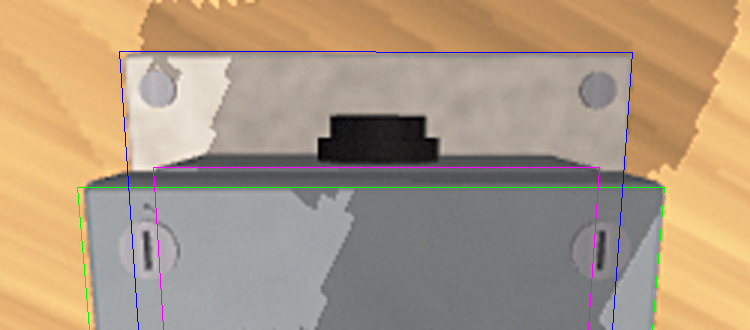

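Checks agree: the board's far edge falls on the prediction, and the board and cover share the same sideways offset of about 1 px. The cover is within about 1–2 mm of the box centre, so I'm handing in.

Run:
```python
from cell import r
s=r.observe(); print(s["t"],s["eef_pos"],s["tcp_rot"],abs(s["dq"]).max(),s["finger_gap"],s["force"])
print(r.finish_job())
```

```text
15.75 [0.49754751 0.25974696 0.13291807] [ 3.14158194e+00 -2.26879911e-05 -1.10721805e+00] 0.002653929427343814 0.01390147487615272 [-0.33755801  0.22700116 -2.75280088]
the job is handed in; nothing more can be done
None
```

The cover is gripped by its red handle and held still over the grey box, with its bottom edge about 20 mm above the rim. I handed the job in at 15.8 s; no verdict is reported.

I carried it over the tray with its bottom edge at about 0.20 m, well clear of the 0.15 m offcuts. No reading or picture showed contact with the tray or the box. I did not re-measure the carton, jar and screwdriver at the end.

**Last checks:**

| Check | Reading |
|---|---|
| Centre offset from the box | about 1 mm (estimated box centre 0.498, 0.259 m) |
| Edge alignment | better than 0.5° |
| Tilt (from the tool's pose) | about 0° |
| Gap to the rim (from arm pose) | about 20 mm |
| Finger opening | 14 mm on the 15 mm bar |
| Weight felt | about 3 N |
| Arm motion | still |

**What disagreed:**
- **Gap:** the coarse scene image suggested about 15–17 mm instead of 20 mm. That is still within the 10–32 mm allowed, and one pixel there is about 3.5 mm.
- **Size:** wrist pictures read about 1.7% small, and heights came out low when left free, so I used the given heights.

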